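Let the tilted slab table down off its pawl

ROBOT

A 6-joint arm with a two-finger parallel gripper is mounted at the origin on a cart in front of the work surface, level with it; the furniture and walls round the work are solid. World frame = base frame: x ahead of the robot, y to its left, z up, the work surface at z = 0. Lengths are in m, angles in rad, forces in N, time in s.
With the tool pointing down it reaches from about 0.375 to 0.975 m from the base axis. Payload 3.8 kg.
Tool frame: the origin (TCP) lies at the very end of the fingers, on their centre line; the grasp point (between the pads) lies 19 mm behind it; z points along the fingers, y is the direction in which the jaws open and shut (so a half turn about z gives the same grasp; the last joint's range is limited). The gripper opens to 85 mm and grips with 20 to 120 N. Pads are 22 mm wide; open, the fingers measure 114 mm over their backs; the gripper's body (76 mm by 85 mm) begins 54 mm behind the grasp point. The pads swing forward as they close: fully open they stand 13 mm farther back than shut.
Start: joints at [-1.169, 0.264, 1.604, -0, 1.274, -0.037], TCP at [0.287, -0.611, 0.231] pointing down, gripper open.
Joint ranges: [-2.63, 2.63], [-0.94, 2.18], [0.31, 2.57], [-1.31, 4.45], [0, 2.66], [-2.55, 2.55]. Speed limits (rad/s): [2.57, 2.57, 3.14, 3.14, 3.14, 3.14].

INTERFACE

Orientations are given as a rotation vector (axis times angle).
In Python, from workcell import bot, viewer gives the robot as it stands.
- The arm moves only by the tool jog_arm, never from a script. Its argument "motion" is a list of rows, each an object of numbers: "dx", "dy", "dz": the shift along the world's x, y, z in cm; "turn": the turn about the world's z in rad. A call has 1 to 12 rows; each row shifts and turns the commanded pose from where the row before left it; what a row does not reach is not made up. A row lasts 1/12 s, in which the tool goes at most 41.7 mm and 7.16 degrees, less where a joint would pass 70% of its speed; a pose out of reach is approached as far as the arm can. A call is refused whole if a number of a shift passes 4.17 or a number of a turn 0.125, either way. A call with a gripper value outside its range is refused whole. "fingers" is the finger opening in cm, from 0 to 8.54, set as the call begins (left out, the last holds). The fingers move at their own pace and stop on an object; "grip_force" is the grip in N (left out, the last holds). Time passes only in rows, so rows that do not move let the fingers close. It gives the time, the measured TCP pose, the force and the opening at its end, in the units of the state.
- bot.read_state(): the state, without advancing time (a new reading comes with each control period).
- viewer.read_camera(name): name is "side" or "top"; returns (picture, depth): 420x560x3 uint8, red, green, blue; 420x560 float32, m along the optical axis (not along the pixel's ray), 0 where there is no reading.
- viewer.camera_info(name): a dict with "vertical_fov" (degrees; the focal length in pixels is half the picture's height over the tangent of half this angle, whatever the lens; pixels are square), "cx", "cy" (the principal point, pixels), "dist" ([k1, k2, p1, p2, k3] as OpenCV has them; the pictures are not rectified), "R" (3x3) and "t" (3): a world point X has camera coordinates R X + t. Camera axes: x right, y down, z forward; pixel columns grow to the right and rows downward; lengths in m; the calibration is good to about 2 mm. A picture is of the moment at which its call begins. camera_info takes no time and is no camera call.
- bot.finish_job(): hands the job in, once; it reports no verdict.
The state is a dict: "time": time; "q": joint angles; "joint_vel": joint speeds; "joint_torque": joint torques, N m; "tool_pos": TCP position; "tcp_rot": TCP orientation; "wrist_force": force on the tool from outside, world axes, zero at the start; "torque": the same for the moment, N m; "width": opening from 0.0 (shut) to 1.0 (fully open).
Only numpy, scipy, OpenCV 4.12 (cv2) and the standard library are available. Lean on these libraries where they do the work, as an engineer would, in place of code of your own. Each camera call takes 0.05 s, during which the arm holds its last target. There are 200 camera calls.

TASK

The stone slab on the tilting table has drained and can come down on its rest again. Throw the pawl's weight over to the right, take the crank handle and ease the table up a little until the pawl jumps clear of the toothed wheel, then let the table down slowly until it sits on its rest, never letting it fall or forcing it down, and only then let go of the crank. Finally throw the weight back to the left so that the pawl drops into the wheel again, and leave the other things on the bench where they are.

Things in the scene. Friction and masses are not known exactly. Their poses are not given: they have to be found in the camera images.
- stand: Fixed stand of the tilting table: grey steel base plate 235 x 360 x 12 mm with two bearing stands, a pawl stand and a rest post. Origin on the bench, under the middle of the toothed wheel. Its x axis runs back along the drum (away from the robot at yaw 0), y to the left, z up. It is bolted down and cannot move.
- drum_axis (a point): Point on the axis of the drum in the plane of the toothed wheel (110 mm across, 13 mm thick, 20 teeth 10 mm deep, facing the robot), 115 mm above the bench. The drum turns about the stand's x axis.
- drum (a joint): Angle of the drum with table, slab, toothed wheel and crank (rad). 0 = table level, positive = table's left side raised; starts near 0.83, held by the pawl. As it falls, the crank handle moves over the top from right to left. The table weighs it down with 0.4 to 1.0 N m (5 to 11 N at the handle); it is not braked, so without pawl or a hand on the crank it crashes down.
- crank_grip (a point): Middle of the crank handle: a black revolving sleeve, 18 to 19 mm thick, 74 mm long, lying along the stand's x axis, 104 mm in front of the wheel plane and 90 mm from the drum axis. At the start it stands almost straight above the axis (0.07 rad to the right of up); with the table level 0.76 rad to the left of up. Room to take it from above with fingers either side (along the stand's y).
- table_middle (a point): Aluminium plate 128 x 225 x 6 mm with a 118 x 150 x 12 mm stone slab held on it by a ledge and two dogs; bolted to the drum. This point is the middle of the slab's underside, on the plate: 100 mm behind the wheel plane and, when level, 100 mm left of the drum axis and 36.5 mm above it.
- rest_post (a point): Foot of the fixed post under the table's left end (12 mm above the bench, 100 mm behind the wheel plane, 165 mm left of the drum axis), with a black rubber head, 28 mm across, on a screw. The table rests on it. The screw is set by hand: the head's top is 121.5 to 145.5 mm above this point, so the table comes to rest at a drum angle from -0.075 to 0.075, to be felt: the load goes off the crank.
- pawl (a joint): Angle of the pawl (rad), a steel hook on a pin to the right of the wheel whose nose drops into the teeth from above. 0 = fully in; above 0.18 = nose well clear; 0.24 = against its stop. The tooth faces are undercut: while the table hangs on the pawl it stays caught, even with the weight thrown over, until the drum is raised by 0.02 to 0.06 rad (2 to 5 mm at the crank handle).
- pawl_pin (a point): Point on the pin about which both the pawl and its throw-over weight turn (axis along the stand's x), 98 mm right of the drum axis, 124 mm above the bench, 30 mm in front of the wheel plane, in the plane of the weight.
- weight (a joint): Angle of the throw-over weight relative to the pawl (rad): 0 = leaning 0.40 rad to the left of upright, its weight holding the pawl in; 1.0 = leaning to the right, urging the pawl out (with the pawl in it then leans 0.60 rad right of upright, with the pawl out 0.84 rad). It tips over by itself past upright; only its own weight (about 1 N sideways at the ball) resists.
- weight_ball (a point): Centre of the steel ball, 34 mm across, on the end of the throw-over weight's arm (10 mm rod), 72 mm from the pin, 30 mm in front of the wheel plane. Push it from the side or pinch it from above.
- wood_block: Bystander: small wooden block, 42 x 60 x 30 mm; origin under its middle.
- pin_spanner: Bystander: flat black pin spanner, 42 x 165 x 11 mm; origin under its middle.
- marker_pen: Bystander: black marker pen, 17 x 128 x 19 mm; origin under its middle.
- felt_wheel: Bystander: round felt wheel, 60 x 60 x 25 mm; origin under its middle.
- sample_tile_2: Bystander: grey stone sample tile, 56 x 56 x 10 mm, lying on the stand's base plate left of the wheel; origin under its middle.

How it is judged:
On the way, in this order (a step that is already met when the one before it is completed fails the run):
1. the weight is thrown over to the right while the pawl still holds the raised table (value of joint weight above 0.85 rad and value of joint pawl below 0.1 rad and value of joint drum above 0.75 rad), for 0.2 s.
2. the table is eased up and the pawl jumps clear (value of joint pawl above 0.18 rad and value of joint drum above 0.6 rad), for 0.1 s.
3. the table sits on its rest, the pawl still clear and the hand still on the crank (value of joint drum below 0.1 rad and value of joint pawl above 0.18 rad and contact force between table_under and rest_pad above 2 N and contact force between the fingers and drum above 1 N), for 0.2 s.
At the end, for the whole second after the job is handed in: The table sits still on its rest (drum within 0.1 rad of level), the weight leans to the left (joint under 0.15 rad) and the pawl is in the wheel (under 0.12 rad) (value of joint drum between -0.1 and 0.1 rad and contact force between table_under and rest_pad above 1 N and value of joint weight below 0.15 rad and value of joint pawl below 0.12 rad and velocity of joint drum below 0.05 rad/s); the robot touches nothing.
It fails at once if the table falls or is swung down fast (drum turning back faster than 1 rad/s) (velocity of joint drum below -1 rad/s).
It fails at once if the table is banged or forced down on its rest (more than 12 N) (contact force between table_under and rest_pad above 12 N).
It fails at once if a bystander is shifted by more than 20 mm (distance of any of wood_block, pin_spanner, marker_pen, felt_wheel, sample_tile_2 from where it was at the start of the episode above 0.02 m).
It also fails if it takes over 72 s, if anything falls off the work surface, if the arm or the gripper's body presses on something with over 40 N, if the wrist force passes 120 N, or if a joint passes its speed limit or range.

## Working session

There is one attempt and no reset: what is moved stays moved. The work goes in short steps, Python scripts to look and compute and a tool call to move; the robot and the scene stay as the last step left them, time stands still between calls to the robot, and variables do not carry over. Pictures are saved under pics/ and viewed, about 8 in all and at most 12, crops included, and the job is handed in when it is done.

Besides the shell and the picture viewer there is one more tool, called in YAML: its name, and indented under it one key for each argument. jog_arm: Moves the arm, as the interface text tells. Its arguments: {"type":"object","properties":{"motion":{"type":"array"},"fingers":{"type":"number"},"grip_force":{"type":"number"}},"required":["motion"]}

```bash
mkdir -p pics
cat > h.py <<'E'
import numpy as np, cv2
from workcell import bot, viewer
def cam(n):
    p,d=viewer.read_camera(n); i=viewer.camera_info(n)
    f=p.shape[0]/2/np.tan(np.radians(i["vertical_fov"])/2)
    K=np.array([[f,0,i["cx"]],[0,f,i["cy"]],[0,0,1.]])
    return p,d,K,np.array(i["dist"],float),np.array(i["R"]),np.array(i["t"])
def pts(c):
    p,d,K,D,R,t=c
    h,w=d.shape
    uv=np.stack(np.meshgrid(np.arange(w),np.arange(h)),-1).reshape(-1,1,2).astype(float)
    n=cv2.undistortPoints(uv,K,D).reshape(h,w,2)
    X=np.dstack([n*d[...,None],d])
    return (X-t)@R
def proj(c,X):
    p,d,K,D,R,t=c
    return cv2.projectPoints(np.atleast_2d(X).astype(float),cv2.Rodrigues(R)[0],t,K,D)[0].reshape(-1,2)
E
python3 - <<'E'
from h import *
for n in("side","top"):
    c=cam(n); cv2.imwrite(f"pics/{n}0.png",c[0][...,::-1]); np.save(f"{n}0.npy",pts(c)); print(n,c[2][0,0],(-c[4].T@c[5]).round(3),c[4][2].round(2))
print(bot.read_state())
E
```

```text
side 425.96250258173677 [0.488 0.946 0.879] [ 0.05 -0.8  -0.6 ]
top 432.29056714866823 [ 0.346 -0.063  1.167] [ 0.19 -0.   -0.98]
{'time': 0.1, 'q': array([-1.16890125e+00,  2.64700503e-01,  1.60525877e+00,  6.40867988e-06,
        1.27371160e+00, -3.69126576e-02]), 'joint_vel': array([ 8.73837333e-05, -2.19243584e-03, -2.18877199e-03, -1.12028235e-03,
       -2.05480707e-03,  1.28836414e-03]), 'joint_torque': array([ 2.10215976e-04, -5.16707611e+01, -3.68590415e+01, -6.63799051e-05,
        6.29363189e-03, -1.62473947e-05]), 'tool_pos': array([ 0.28650939, -0.61043223,  0.23005972]), 'tcp_rot': array([-3.06428520e+00, -6.83312848e-01,  5.82592786e-04]), 'wrist_force': array([0.03944917, 1.06784647, 0.07372405]), 'torque': array([ 0.02517994,  0.01416526, -0.00566607]), 'width': 1.0010638906498535}
```

View pics/side0.png

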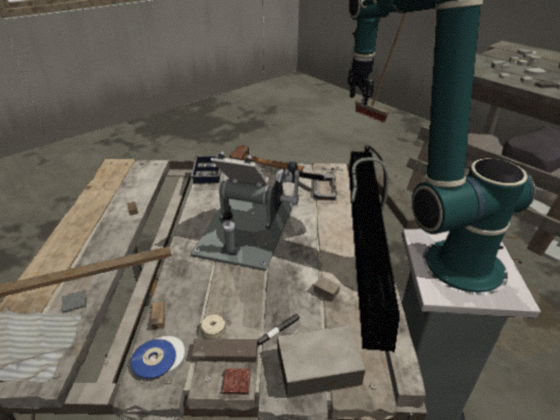

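View pics/top0.png

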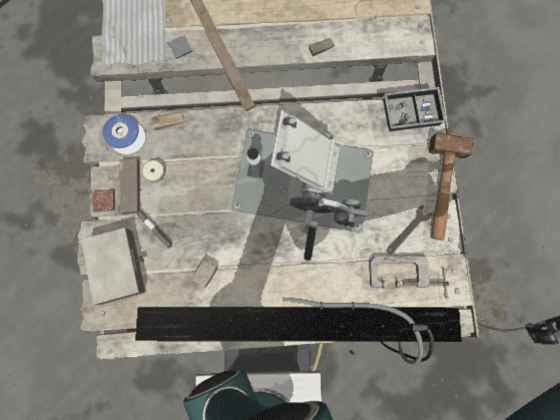

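The side view shows the stand around (240,210) with the arm clear of it. In the top view the wheel is near (310,200), the black crank handle runs from (313,230) to (308,258), and the ball is near (350,208).

Run:
```python
from h import *
a=cv2.imread("pics/top0.png")[110:270,225:385]; a=cv2.resize(a,(600,600),interpolation=cv2.INTER_CUBIC); cv2.imwrite("pics/crop0.png",a)
P=np.load("top0.npy"); g=cv2.imread("pics/top0.png",0)
# handle: points with z 0.17-0.23 dark
Q=P.reshape(-1,3); gg=g.ravel()
m=(abs(P[...,2]-.207)<.02)&(g<60)
n,l,s,ce=cv2.connectedComponentsWithStats(m.astype(np.uint8))
for i in range(1,n):
    if s[i,4]>15:
        q=P[l==i]; print(s[i],q.mean(0).round(4),q.min(0).round(3),q.max(0).round(3),np.linalg.svd(q-q.mean(0),full_matrices=False)[2][0].round(3))
# base plate grey corners at z~0.012
for uv in [(250,130),(233,207),(362,230),(373,150),(348,205),(353,207),(350,202),(345,212),(253,157),(310,243),(311,200)]: print(uv,P[uv[1],uv[0]].round(3))
```

```text
[335 218  13   6  38] [ 0.505  -0.2066  0.1977] [ 0.501 -0.218  0.191] [ 0.511 -0.191  0.204] [ 0.063 -0.984  0.166]
[305 227  10  33 210] [ 0.4564 -0.1297  0.2122] [ 0.42  -0.141  0.205] [ 0.492 -0.119  0.216] [-0.983  0.184  0.011]
(250, 130) [0.804 0.012 0.009]
(233, 207) [0.582 0.061 0.013]
(362, 230) [ 0.51  -0.286  0.013]
(373, 150) [ 0.736 -0.331  0.01 ]
(348, 205) [ 0.557 -0.234  0.123]
(353, 207) [ 0.551 -0.245  0.131]
(350, 202) [ 0.56  -0.236  0.145]
(345, 212) [ 0.525 -0.213  0.203]
(253, 157) [ 0.678 -0.003  0.15 ]
(310, 243) [ 0.346 -0.063  1.167]
(311, 200) [ 0.563 -0.14   0.166]
```

View pics/crop0.png

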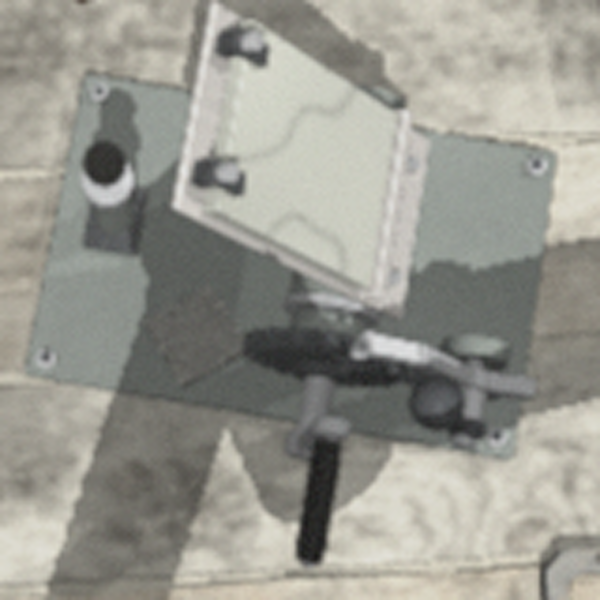

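Handle, wheel and ball are located: yaw is about -0.178, the origin is about (0.560,-0.142), and the ball is about (0.518,-0.206,0.190). I'll move above the ball.

jog_arm:
  motion:
    - {"dx":1.0,"dy":1.8,"dz":0.5,"turn":-0.05}
    - {"dx":1.8,"dy":3.2,"dz":0.5,"turn":-0.05}
    - {"dx":1.8,"dy":3.2,"dz":0.5,"turn":-0.05}
    - {"dx":1.8,"dy":3.2,"dz":0.5,"turn":-0.05}
    - {"dx":1.8,"dy":3.2,"dz":0.5,"turn":-0.05}
    - {"dx":1.8,"dy":3.2,"dz":0.5,"turn":-0.05}
    - {"dx":1.8,"dy":3.2,"dz":0.5,"turn":-0.05}
    - {"dx":1.8,"dy":3.2,"dz":0.5,"turn":-0.05}
    - {"dx":1.8,"dy":3.2,"dz":0.5,"turn":-0.05}
    - {"dx":1.8,"dy":3.2,"dz":0.5,"turn":-0.05}
    - {"dx":1.8,"dy":3.2,"turn":-0.05}
    - {"dx":1.8,"dy":3.2,"turn":-0.05}
  fingers: 5.2
  grip_force: 30

```text
validation failed for argument at $.mo...
```

jog_arm:
  motion:
    - {"dx":1.0,"dy":1.8,"dz":0.5,"turn":-0.05}
    - {"dx":1.8,"dy":3.2,"dz":0.5,"turn":-0.05}
    - {"dx":1.8,"dy":3.2,"dz":0.5,"turn":-0.05}
    - {"dx":1.8,"dy":3.2,"dz":0.5,"turn":-0.05}
    - {"dx":1.8,"dy":3.2,"dz":0.5,"turn":-0.05}
    - {"dx":1.8,"dy":3.2,"dz":0.5,"turn":-0.05}
    - {"dx":1.8,"dy":3.2,"dz":0.5,"turn":-0.05}
    - {"dx":1.8,"dy":3.2,"dz":0.5,"turn":-0.05}
    - {"dx":1.8,"dy":3.2,"dz":0.5,"turn":-0.05}
    - {"dx":1.8,"dy":3.2,"dz":0.5,"turn":-0.05}
    - {"dx":1.8,"dy":3.2,"dz":0.0,"turn":-0.05}
    - {"dx":1.8,"dy":3.2,"dz":0.0,"turn":-0.05}
  fingers: 5.2
  grip_force: 30

```text
time: 1.1
tool_pos: [0.4953, -0.2394, 0.2814]
tcp_rot: [3.131, -0.257, 0.001]
wrist_force: [0.7, -0.1, -1.3]
width: 0.612
```

jog_arm:
  motion:
    - {"dx":0.9,"dy":0.8,"dz":0.0,"turn":-0.015}
    - {"dx":0,"dy":0,"dz":0,"turn":0}
    - {"dx":0,"dy":0,"dz":0,"turn":0}
    - {"dx":0,"dy":0,"dz":0,"turn":0}

```text
time: 1.43
tool_pos: [0.5032, -0.2335, 0.2808]
tcp_rot: [3.129, -0.276, -0.002]
wrist_force: [0.1, -0.4, -0.5]
width: 0.61
```

Run:
```python
from h import *
c=cam("top"); cv2.imwrite("pics/top1.png",cv2.resize(c[0][110:270,225:385,::-1],(600,600),interpolation=3))
c=cam("side"); cv2.imwrite("pics/side1.png",cv2.resize(c[0][120:280,180:340,::-1],(600,600),interpolation=3))
s=bot.read_state();print(s["tool_pos"],s["tcp_rot"],s["q"].round(2))
```

```text
[ 0.50304764 -0.2339868   0.28101772] [ 3.12909876e+00 -2.78360565e-01 -1.08619390e-03] [-0.48  0.01  1.8  -0.    1.33  1.27]
```

View pics/side1.png

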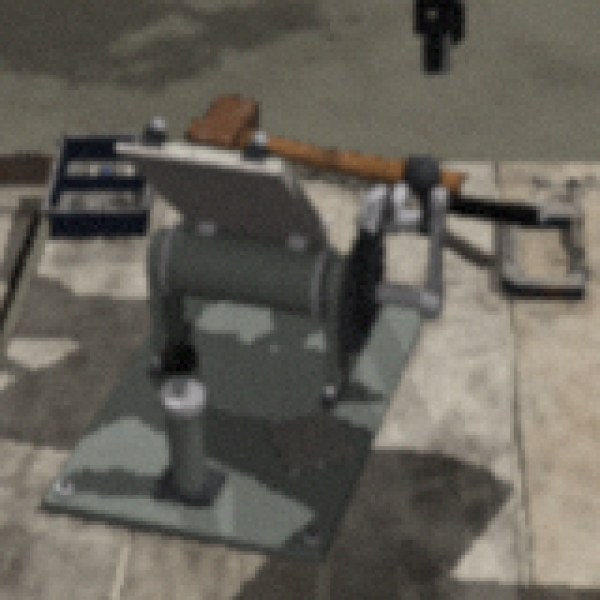

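Side crop: the ball is at (420,170), the crank handle runs from (450,205) to (540,215), and the fingertip is at (435,70), above and beyond the ball. I'll check projections of my estimates.

Run:
```python
from h import *
c=cam("side"); P=pts(c)
f=lambda X:((proj(c,X)-[180,120])*3.75).round(0).tolist()
print("tcp",f([.503,-.234,.281]),"ball",f([.518,-.2056,.190]),"handle mid",f([.4564,-.1297,.2048]))
c=cam("top"); print("top tcp,ball,handle",((proj(c,[[.503,-.234,.281],[.518,-.2056,.19],[.4564,-.1297,.2048]])-[225,110])*3.75).round(0).tolist())
```

```text
tcp [[441.0, 60.0]] ball [[419.0, 174.0]] handle mid [[493.0, 210.0]]
top tcp,ball,handle [[510.0, 395.0], [435.0, 398.0], [316.0, 499.0]]
```

View pics/top1.png

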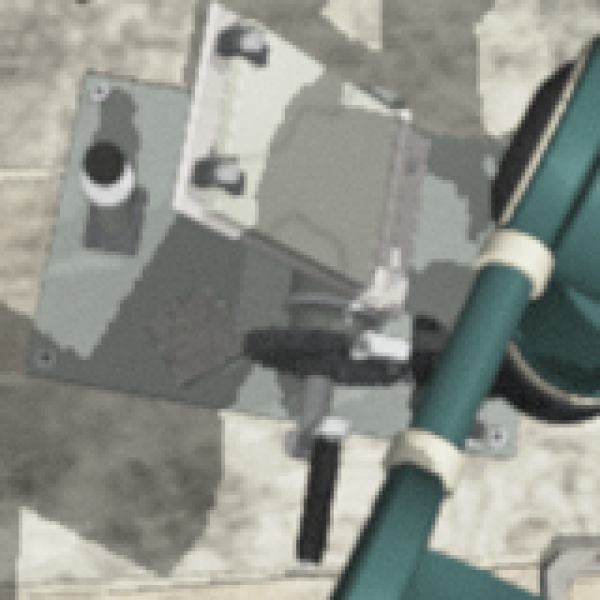

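jog_arm:
  motion:
    - {"dx":0.5,"dy":0.95,"dz":0.0,"turn":0}
    - {"dx":0.5,"dy":0.95,"dz":0,"turn":0}
    - {"dx":0.5,"dy":0.95,"dz":-1.0,"turn":0}
    - {"dx":0,"dy":0,"dz":-2.0,"turn":0}
    - {"dx":0,"dy":0,"dz":-2.0,"turn":0}
    - {"dx":0,"dy":0,"dz":-2.0,"turn":0}
    - {"dx":0,"dy":0,"dz":-2.0,"turn":0}
    - {"dx":0,"dy":0,"dz":-1.5,"turn":0}
    - {"dx":0,"dy":0,"dz":-0.5,"turn":0}
    - {"dx":0,"dy":0,"dz":0,"turn":0}
    - {"dx":0,"dy":0,"dz":0,"turn":0}

```text
time: 2.55
tool_pos: [0.5191, -0.204, 0.1713]
tcp_rot: [-3.129, 0.275, 0.0]
wrist_force: [1.1, 0.5, 1.0]
width: 0.613
```

jog_arm:
  motion:
    - {"dx":-0.18,"dy":-0.98,"dz":0,"turn":0}
    - {"dx":-0.18,"dy":-0.98,"dz":0,"turn":0}
    - {"dx":-0.18,"dy":-0.98,"dz":0,"turn":0}
    - {"dx":-0.18,"dy":-0.98,"dz":0,"turn":0}
    - {"dx":-0.18,"dy":-0.98,"dz":0,"turn":0}
    - {"dx":-0.18,"dy":-0.98,"dz":0,"turn":0}
    - {"dx":-0.18,"dy":-0.98,"dz":0,"turn":0}
    - {"dx":-0.09,"dy":-0.5,"dz":0,"turn":0}
    - {"dx":0,"dy":0,"dz":0,"turn":0}
    - {"dx":0,"dy":0,"dz":0,"turn":0}
    - {"dx":0,"dy":0,"dz":0,"turn":0}

```text
time: 3.47
tool_pos: [0.5052, -0.2779, 0.1711]
tcp_rot: [-3.129, 0.277, 0.0]
wrist_force: [0.0, -0.1, 0.2]
width: 0.605
```

Run:
```python
from h import *
c=cam("side"); cv2.imwrite("pics/side2.png",cv2.resize(c[0][120:220,240:340,::-1],(500,500),interpolation=3))
s=bot.read_state();print(s["tool_pos"],s["wrist_force"])
```

```text
[ 0.50528724 -0.27777268  0.17117777] [ 0.74879908  0.06548548 -0.73418724]
```

View pics/side2.png

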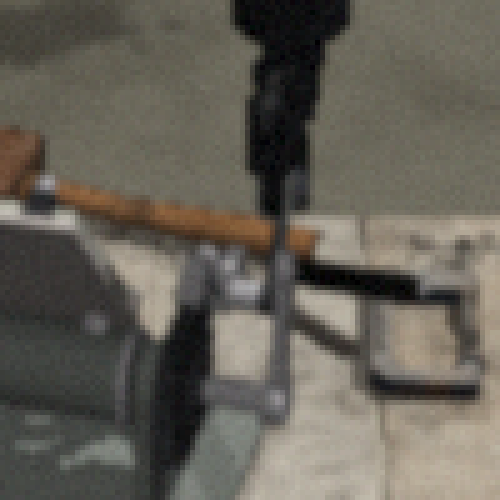

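The ball is no longer at its old spot (about (260,225) in this crop), so it must be between the fingers at its new position. I'll lift and go above the handle, then check.

jog_arm:
  motion:
    - {"dx":0,"dy":0,"dz":1.0,"turn":0}
    - {"dx":0,"dy":0,"dz":2.5,"turn":0}
    - {"dx":0,"dy":0,"dz":2.5,"turn":0}
    - {"dx":0,"dy":0,"dz":2.5,"turn":0}
    - {"dx":0,"dy":0,"dz":1.5,"turn":0}
    - {"dx":-0.6,"dy":1.9,"dz":0,"turn":0}
    - {"dx":-1.0,"dy":3.0,"dz":0,"turn":0}
    - {"dx":-1.0,"dy":3.0,"dz":0,"turn":0}
    - {"dx":-1.0,"dy":3.0,"dz":0,"turn":0}
    - {"dx":-1.0,"dy":3.0,"dz":0,"turn":0}
    - {"dx":-0.3,"dy":0.9,"dz":0,"turn":0}
    - {"dx":0,"dy":0,"dz":0,"turn":0}

```text
time: 4.52
tool_pos: [0.4558, -0.128, 0.2723]
tcp_rot: [-3.13, 0.271, -0.002]
wrist_force: [-0.6, 1.1, 0.5]
width: 0.608
```

Run:
```python
from h import *
c=cam("side"); a=cv2.resize(c[0][130:220,235:335,::-1],(500,450),interpolation=3)
e=cam("top"); b=cv2.resize(e[0][170:260,275:375,::-1],(500,450),interpolation=3)
cv2.imwrite("pics/pair3.png",cv2.resize(np.hstack([a,b]),(800,360)))
s=bot.read_state();print(s["tool_pos"],s["wrist_force"])
```

```text
[ 0.45682132 -0.13031876  0.27213525] [ 0.6172587   0.05537155 -0.48397605]
```

View pics/pair3.png

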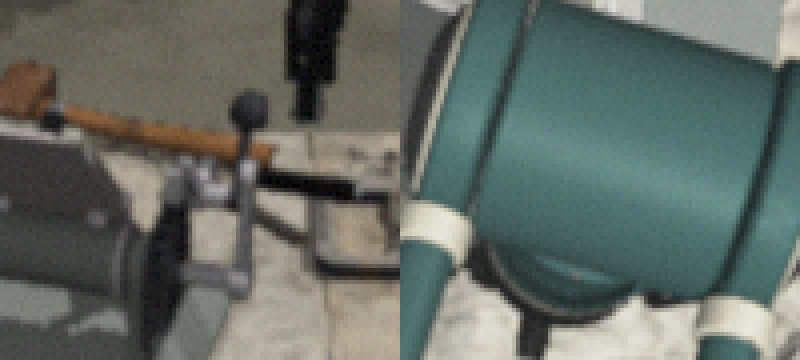

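Side half: the ball is at (250,110), which is full-frame (297,157). The fingertips are above the handle. I'll compare the ball with its predicted pixel.

Run:
```python
from h import *
c=cam("side")
o=np.array([.560,-.142,0]);ux=np.array([.984,-.177,0]);uy=np.array([.177,.984,0])
for a in(-.4,0,.3,.6,.84):
    X=o-.03*ux+(-.098-.072*np.sin(a))*uy+[0,0,.124+.072*np.cos(a)]; print(a,proj(c,X).round(1))
g=cv2.cvtColor(c[0],cv2.COLOR_RGB2GRAY)[148:170,285:310]; print(g[::2,::2])
```

```text
-0.4 [[291.6 166.3]]
0 [[293.5 160.3]]
0.3 [[294.9 158. ]]
0.6 [[296.1 157.6]]
0.84 [[296.8 158.7]]
[[105 104 104 104 107 108 106 101 108 107  89  35  20]
 [103 102 108 101 110 105 108 103 105 104 105  75  22]
 [ 98 104 105 105 104  97  74  91 100 100 104  67  26]
 [105 104 104 105  85  54  58  61  78  97 100  70  21]
 [106 108 108 102  47  42  59  62  63 104 106  77  20]
 [106 107 107  99  34  30  42  47  55 108 106  82  22]
 [104 105 106 103  54  27  29  35  50 106 107  92  85]
 [100  89  98 105  94  37  33  75 102 112 111 113 114]
 [ 95  98 103 111 111  60  71 146 156 166 163 162 155]
 [ 86  96  97 103  95  48  73 112 113 116 156 167 164]
 [ 58  69  68  74  71  44  78  92  95 115 156 153 149]]
```

The weight is thrown over. I'll descend onto the handle and close.

jog_arm:
  motion:
    - {"dx":0,"dy":0,"dz":-1.5,"turn":0}
    - {"dx":0,"dy":0,"dz":-2.0,"turn":0}
    - {"dx":0,"dy":0,"dz":-2.0,"turn":0}
    - {"dx":0,"dy":0,"dz":-2.0,"turn":0}
    - {"dx":0,"dy":0,"dz":-1.2,"turn":0}
    - {"dx":0,"dy":0,"dz":0,"turn":0}
    - {"dx":0,"dy":0,"dz":0,"turn":0}

```text
time: 5.25
tool_pos: [0.4561, -0.1308, 0.1838]
tcp_rot: [-3.129, 0.278, 0.003]
wrist_force: [0.5, -0.8, -0.3]
width: 0.609
```

jog_arm:
  motion:
    - {"dx":0,"dy":0,"dz":0,"turn":0}
    - {"dx":0,"dy":0,"dz":0,"turn":0}
    - {"dx":0,"dy":0,"dz":0,"turn":0}
    - {"dx":0,"dy":0,"dz":0,"turn":0}
    - {"dx":0,"dy":0,"dz":0,"turn":0}
    - {"dx":0,"dy":0,"dz":0,"turn":0}
    - {"dx":0,"dy":0,"dz":0,"turn":0}
    - {"dx":0,"dy":0,"dz":0,"turn":0}
    - {"dx":0,"dy":0,"dz":0,"turn":0}
    - {"dx":0,"dy":0,"dz":0,"turn":0}
  fingers: 0.5
  grip_force: 50

```text
time: 6.08
tool_pos: [0.4573, -0.1309, 0.1859]
tcp_rot: [3.128, -0.276, 0.005]
wrist_force: [-0.5, -2.3, 5.6]
width: 0.203
```

jog_arm:
  motion:
    - {"dx":-0.02,"dy":-0.1,"dz":0,"turn":0}
    - {"dx":-0.02,"dy":-0.1,"dz":0,"turn":0}
    - {"dx":-0.02,"dy":-0.1,"dz":0,"turn":0}
    - {"dx":-0.02,"dy":-0.1,"dz":0,"turn":0}
    - {"dx":-0.02,"dy":-0.1,"dz":0,"turn":0}
    - {"dx":-0.02,"dy":-0.1,"dz":0,"turn":0}
    - {"dx":-0.02,"dy":-0.1,"dz":0,"turn":0}
    - {"dx":0,"dy":0,"dz":0,"turn":0}
    - {"dx":0,"dy":0,"dz":0,"turn":0}
    - {"dx":0,"dy":0,"dz":0,"turn":0}

```text
time: 6.92
tool_pos: [0.4559, -0.1376, 0.1851]
tcp_rot: [3.129, -0.277, 0.004]
wrist_force: [3.8, 1.0, 5.5]
width: 0.207
```

```bash
cat > pw.py <<'E'
from h import *
c=cam("side")
o=np.array([.560,-.142,0]);ux=np.array([.984,-.177,0]);uy=np.array([.177,.984,0])
s=bot.read_state(); d=s["tool_pos"]-o; print("time",s["time"],"stand",(d@ux*1000).round(1),(d@uy*1000).round(1),(d[2]*1000+19).round(1),"F",s["wrist_force"].round(1),"Ft",(s["wrist_force"]@uy).round(1))
print(s["width"])
for a in (.6,.84): print(proj(c,o-.03*ux+(-.098-.072*np.sin(a))*uy+[0,0,.124+.072*np.cos(a)]).round(1))
g=cv2.cvtColor(c[0],cv2.COLOR_RGB2GRAY)[146:172,282:314]; m=((g<68)&(g>22)).astype(np.uint8); cv2.imwrite("pics/ball.png",g)
print("\n".join("".join("#" if v else "." for v in r) for r in m))
E
python3 pw.py
```

```text
time 6.9667 stand -103.2 -14.0 204.1 F [3.  0.8 5.4] Ft 1.3
0.20994413785237132
[[296.1 157.6]]
[[296.8 158.7]]
........................##......
.........................#......
.........................#......
.........................#......
.........................#......
........................##......
........................#...#...
........................#..#####
...............##......#....####
.............#####.....#...#####
............########....#..####.
...........##########...##.####.
...........##########...##.####.
...........##########...#.#####.
...........##########...##.###..
............########....######..
............###.###....##.####..
..............###.......######..
..............##........#.###.##
..............##........#.####..
.............###........#.##....
.............###........#.......
...######....##.........#.......
...###########..........#.......
....##########....##....#.......
.......######....####..##.......
```

```bash
cat >> pw.py <<'E'
P=pts(c); q=P[154:163,294:301].reshape(-1,3); q=q[(q[:,1]<-.15)&(q[:,1]>-.35)]
print("ball surf stand y", np.median((q-o)@uy).round(4), "z",np.median(q[:,2]).round(4), "expect", [round(-.098-.072*np.sin(a)+.013,4) for a in(.6,.84)])
E
python3 pw.py | tail -1
python3 - <<'E'
from h import *
from pw import o,uy
c=cam("side");cv2.imwrite("pics/pawl.png",cv2.resize(c[0][140:220,240:340,::-1],(800,640),interpolation=3)[:600])
E
```

```text
ball surf stand y -0.1421 z 0.1811 expect [np.float64(-0.1257), np.float64(-0.1386)]
time 7.0667 stand -103.2 -14.0 204.1 F [2.4 1.1 5.8] Ft 1.5
0.20374963527093315
[[296.1 157.6]]
[[296.8 158.7]]
........................##......
.........................##.....
.........................#......
.........................#......
.........................#......
........................##......
........................#..###..
........................#...###.
...............##......##..#####
.............######....##..#####
............########....#..####.
...........##########...##.####.
...........##########...#..####.
...........##########...#..####.
...........##########...#.####..
............#.######....#.####..
............#######....##.####..
..............###......#######..
..............##........#.####..
..............##........#.###...
.............###................
.............###........#..#....
...#####....###.........#.......
....##########..........#.......
....##########....##....#.......
........######...####..##.......
ball surf stand y -0.1416 z 0.1808 expect [np.float64(-0.1257), np.float64(-0.1386)]
```

View pics/pawl.png

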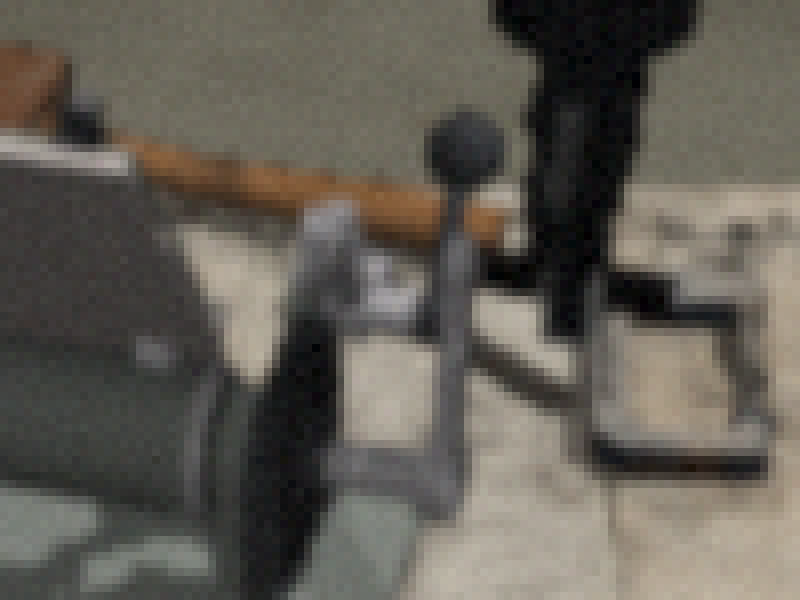

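Ball depth (-0.142) suggests the weight is already at the pawl-out lean. I'll raise slightly more to be sure.

jog_arm:
  motion:
    - {"dx":-0.02,"dy":-0.1,"dz":0,"turn":0}
    - {"dx":-0.02,"dy":-0.1,"dz":0,"turn":0}
    - {"dx":-0.02,"dy":-0.1,"dz":0,"turn":0}
    - {"dx":0,"dy":0,"dz":0,"turn":0}
    - {"dx":0,"dy":0,"dz":0,"turn":0}
    - {"dx":0,"dy":0,"dz":0,"turn":0}
    - {"dx":0,"dy":0,"dz":0,"turn":0}
    - {"dx":0,"dy":0,"dz":0,"turn":0}

```text
time: 7.78
tool_pos: [0.4553, -0.1407, 0.1845]
tcp_rot: [3.129, -0.277, 0.004]
wrist_force: [6.2, -0.9, 3.3]
width: 0.206
```

```bash
python3 pw.py | grep -E "stand|^0"
```

```text
time 7.8333 stand -103.3 -17.2 203.5 F [ 5.5 -0.   3.3] Ft 0.9
0.2054301976414252
ball surf stand y -0.1425 z 0.1806 expect [np.float64(-0.1257), np.float64(-0.1386)]
```

```bash
cat > drum.py <<'E'
from h import *
o=np.array([.560,-.142,0]);ux=np.array([.984,-.177,0]);uy=np.array([.177,.984,0])
def drum(P):
    L=(P-o); S=np.stack([L@ux,L@uy,P[...,2]],-1)
    m=(S[...,0]>.045)&(S[...,0]<.155)&(S[...,2]>.14)&(S[...,2]<.32)&(S[...,1]>-.02)&(S[...,1]<.19)
    q=S[m]; best=None; rng=np.random.default_rng(0)
    for _ in range(400):
        a=q[rng.integers(len(q),size=3)]; n=np.cross(a[1]-a[0],a[2]-a[0]); l=np.linalg.norm(n)
        if l<1e-6: continue
        n/=l
        k=abs((q-a[0])@n)<.004
        if best is None or k.sum()>best.sum(): best=k
    r=q[best]; n=np.linalg.svd(r-r.mean(0),full_matrices=False)[2][2]; n*=np.sign(n[2])
    return len(q),len(r),n.round(3),"drum",np.arctan2(-n[1],n[2]).round(3),r.mean(0).round(3)
if __name__=="__main__":
    for n in("side","top"):
        try: print("t0",n,drum(np.load(n+"0.npy"))); print("now",n,drum(pts(cam(n))))
        except Exception as e: print(e)
E
python3 drum.py
```

```text
t0 side (1070, 682, array([-0.028, -0.76 ,  0.65 ]), 'drum', np.float64(0.863), array([0.1  , 0.048, 0.221]))
now side (1258, 894, array([-0.025, -0.825,  0.565]), 'drum', np.float64(0.97), array([0.099, 0.037, 0.228]))
t0 top (2611, 1924, array([-0.019, -0.749,  0.662]), 'drum', np.float64(0.847), array([0.099, 0.031, 0.228]))
now top (2230, 1560, array([-0.017, -0.813,  0.582]), 'drum', np.float64(0.95), array([0.098, 0.022, 0.236]))
```

The drum rose by about 0.105 rad, so the pawl has been released. I'll lower along the arc.

jog_arm:
  motion:
    - {"dx":0.024,"dy":0.13,"dz":0.025,"turn":0}
    - {"dx":0.048,"dy":0.265,"dz":0.05,"turn":0}
    - {"dx":0.048,"dy":0.265,"dz":0.035,"turn":0}
    - {"dx":0.048,"dy":0.265,"dz":0.025,"turn":0}
    - {"dx":0.048,"dy":0.265,"dz":0.02,"turn":0}
    - {"dx":0.048,"dy":0.265,"dz":0.01,"turn":0}
    - {"dx":0.048,"dy":0.265,"dz":0.0,"turn":0}
    - {"dx":0.048,"dy":0.265,"dz":-0.005,"turn":0}
    - {"dx":0.048,"dy":0.265,"dz":-0.015,"turn":0}
    - {"dx":0.024,"dy":0.13,"dz":-0.01,"turn":0}
    - {"dx":0,"dy":0,"dz":0,"turn":0}
    - {"dx":0,"dy":0,"dz":0,"turn":0}

```text
time: 8.93
tool_pos: [0.4603, -0.1158, 0.186]
tcp_rot: [-3.128, 0.277, -0.006]
wrist_force: [7.2, 4.5, 2.6]
width: 0.208
```

```bash
python3 pw.py | grep -E "stand|^0";python3 drum.py|grep now
```

```text
time 8.9833 stand -102.7 8.1 205.0 F [7.8 3.7 2.6] Ft 5.0
0.2083547427488668
ball surf stand y -0.1417 z 0.1808 expect [np.float64(-0.1257), np.float64(-0.1386)]
now side (723, 308, array([-0.028, -0.651,  0.759]), 'drum', np.float64(0.709), array([0.1  , 0.068, 0.213]))
now top (3110, 2407, array([-0.014, -0.624,  0.781]), 'drum', np.float64(0.674), array([0.099, 0.044, 0.216]))
```

jog_arm:
  motion:
    - {"dx":0.03,"dy":0.13,"dz":-0.015,"turn":0}
    - {"dx":0.06,"dy":0.263,"dz":-0.036,"turn":0}
    - {"dx":0.06,"dy":0.262,"dz":-0.044,"turn":0}
    - {"dx":0.06,"dy":0.26,"dz":-0.052,"turn":0}
    - {"dx":0.06,"dy":0.258,"dz":-0.06,"turn":0}
    - {"dx":0.06,"dy":0.256,"dz":-0.068,"turn":0}
    - {"dx":0.055,"dy":0.253,"dz":-0.076,"turn":0}
    - {"dx":0.055,"dy":0.25,"dz":-0.084,"turn":0}
    - {"dx":0.055,"dy":0.247,"dz":-0.091,"turn":0}
    - {"dx":0.055,"dy":0.245,"dz":-0.1,"turn":0}
    - {"dx":0,"dy":0,"dz":0,"turn":0}
    - {"dx":0,"dy":0,"dz":0,"turn":0}

```text
time: 10.08
tool_pos: [0.4656, -0.0902, 0.1798]
tcp_rot: [-3.125, 0.277, -0.005]
wrist_force: [6.3, 8.2, 4.9]
width: 0.202
```

```bash
python3 pw.py | grep -E "stand|^0";python3 drum.py|grep now
```

```text
time 10.1333 stand -102.1 34.2 198.8 F [7.2 9.  4.8] Ft 10.2
0.2029316074648047
ball surf stand y -0.1424 z 0.1816 expect [np.float64(-0.1257), np.float64(-0.1386)]
now side (916, 552, array([-0.043, -0.352,  0.935]), 'drum', np.float64(0.36), array([0.099, 0.073, 0.198]))
now top (3536, 2750, array([-0.009, -0.364,  0.932]), 'drum', np.float64(0.372), array([0.1  , 0.068, 0.196]))
```

jog_arm:
  motion:
    - {"dx":0.03,"dy":0.12,"dz":-0.055,"turn":0}
    - {"dx":0.055,"dy":0.241,"dz":-0.114,"turn":0}
    - {"dx":0.055,"dy":0.237,"dz":-0.121,"turn":0}
    - {"dx":0.055,"dy":0.234,"dz":-0.128,"turn":0}
    - {"dx":0.055,"dy":0.23,"dz":-0.135,"turn":0}
    - {"dx":0.05,"dy":0.226,"dz":-0.142,"turn":0}
    - {"dx":0.05,"dy":0.222,"dz":-0.149,"turn":0}
    - {"dx":0.03,"dy":0.11,"dz":-0.077,"turn":0}
    - {"dx":0.02,"dy":0.1,"dz":-0.07,"turn":0}
    - {"dx":0,"dy":0,"dz":0,"turn":0}
    - {"dx":0,"dy":0,"dz":0,"turn":0}
    - {"dx":0,"dy":0,"dz":0,"turn":0}

```text
time: 11.23
tool_pos: [0.4693, -0.072, 0.1696]
tcp_rot: [-3.123, 0.277, -0.003]
wrist_force: [5.8, 11.3, 3.4]
width: 0.207
```

```bash
cat > f.py <<'E'
from h import *
import sys
o=np.array([.560,-.142,0]);ux=np.array([.984,-.177,0]);uy=np.array([.177,.984,0])
s=bot.read_state(); d=s["tool_pos"]-o; y=d@uy; z=d[2]+.019-.115
a=np.arctan2(y,z); F=s["wrist_force"]; T=uy*np.cos(a)+np.array([0,0,-np.sin(a)]); N=uy*np.sin(a)+np.array([0,0,np.cos(a)])
print("t",round(s["time"],2),"drum~",(.76-a).round(3),"r",np.hypot(y,z).round(4),"Ftan",(F@T).round(1),"Frad",(F@N).round(1),"Fx",(F@ux).round(1),F.round(1))
E
python3 f.py;python3 drum.py|grep now; python3 f.py
```

```text
t 11.23 drum~ 0.137 r 0.0906 Ftan 7.9 Frad 9.8 Fx 3.7 [ 5.8 11.3  3.4]
now side (1412, 1010, array([-0.029, -0.119,  0.992]), 'drum', np.float64(0.12), array([0.1  , 0.089, 0.176]))
now top (3722, 2752, array([-0.001, -0.133,  0.991]), 'drum', np.float64(0.133), array([0.099, 0.084, 0.176]))
t 11.33 drum~ 0.137 r 0.0906 Ftan 10.2 Frad 10.6 Fx 4.1 [ 6.6 13.5  2.7]
```

jog_arm:
  motion:
    - {"dx":0.016,"dy":0.09,"dz":-0.04,"turn":0}
    - {"dx":0.016,"dy":0.09,"dz":-0.04,"turn":0}
    - {"dx":0.016,"dy":0.09,"dz":-0.04,"turn":0}
    - {"dx":0.016,"dy":0.09,"dz":-0.04,"turn":0}
    - {"dx":0,"dy":0,"dz":0,"turn":0}
    - {"dx":0,"dy":0,"dz":0,"turn":0}
    - {"dx":0,"dy":0,"dz":0,"turn":0}

```text
time: 11.92
tool_pos: [0.4698, -0.0691, 0.1674]
tcp_rot: [-3.125, 0.277, -0.003]
wrist_force: [8.5, 9.8, -0.1]
width: 0.2
```

```bash
python3 f.py;python3 drum.py|grep now; python3 f.py
```

```text
t 11.92 drum~ 0.096 r 0.0906 Ftan 8.9 Frad 6.8 Fx 6.7 [ 8.5  9.8 -0.1]
now side (1467, 1087, array([-0.024, -0.078,  0.997]), 'drum', np.float64(0.078), array([0.1  , 0.091, 0.172]))
now top (3728, 2754, array([-0.002, -0.094,  0.996]), 'drum', np.float64(0.094), array([0.099, 0.086, 0.173]))
t 12.02 drum~ 0.097 r 0.0906 Ftan 8.4 Frad 5.4 Fx 5.9 [ 7.5  8.7 -0.9]
```

jog_arm:
  motion:
    - {"dx":0.008,"dy":0.027,"dz":-0.018,"turn":0}
    - {"dx":0.008,"dy":0.027,"dz":-0.018,"turn":0}
    - {"dx":0.008,"dy":0.027,"dz":-0.018,"turn":0}
    - {"dx":0.008,"dy":0.027,"dz":-0.018,"turn":0}
    - {"dx":0.008,"dy":0.027,"dz":-0.018,"turn":0}
    - {"dx":0.008,"dy":0.027,"dz":-0.018,"turn":0}
    - {"dx":0,"dy":0,"dz":0,"turn":0}
    - {"dx":0,"dy":0,"dz":0,"turn":0}
    - {"dx":0,"dy":0,"dz":0,"turn":0}

```text
time: 12.77
tool_pos: [0.4702, -0.0676, 0.1662]
tcp_rot: [-3.125, 0.277, -0.003]
wrist_force: [6.5, 9.7, -0.4]
width: 0.205
```

```bash
python3 f.py
```

```text
t 12.77 drum~ 0.075 r 0.0906 Ftan 8.5 Frad 6.4 Fx 4.7 [ 6.5  9.7 -0.4]
```

jog_arm:
  motion:
    - {"dx":0.008,"dy":0.026,"dz":-0.021,"turn":0}
    - {"dx":0.008,"dy":0.026,"dz":-0.021,"turn":0}
    - {"dx":0.008,"dy":0.026,"dz":-0.021,"turn":0}
    - {"dx":0,"dy":0,"dz":0,"turn":0}
    - {"dx":0,"dy":0,"dz":0,"turn":0}
    - {"dx":0,"dy":0,"dz":0,"turn":0}

```text
time: 13.27
tool_pos: [0.4703, -0.0668, 0.1655]
tcp_rot: [-3.125, 0.277, -0.002]
wrist_force: [7.5, 9.1, -0.3]
width: 0.205
```

```bash
python3 f.py;python3 drum.py|grep now; python3 f.py
```

```text
t 13.27 drum~ 0.063 r 0.0906 Ftan 8.1 Frad 6.4 Fx 5.8 [ 7.5  9.1 -0.3]
now side (1502, 1127, array([-0.019, -0.043,  0.999]), 'drum', np.float64(0.043), array([0.1  , 0.093, 0.169]))
now top (3746, 2709, array([-0.003, -0.062,  0.998]), 'drum', np.float64(0.062), array([0.1  , 0.088, 0.17 ]))
t 13.37 drum~ 0.063 r 0.0906 Ftan 8.1 Frad 7.0 Fx 5.9 [7.7 9.5 0.2]
```

jog_arm:
  motion:
    - {"dx":0.007,"dy":0.026,"dz":-0.021,"turn":0}
    - {"dx":0.007,"dy":0.026,"dz":-0.021,"turn":0}
    - {"dx":0.007,"dy":0.026,"dz":-0.021,"turn":0}
    - {"dx":0.007,"dy":0.026,"dz":-0.021,"turn":0}
    - {"dx":0.007,"dy":0.026,"dz":-0.021,"turn":0}
    - {"dx":0,"dy":0,"dz":0,"turn":0}
    - {"dx":0,"dy":0,"dz":0,"turn":0}
    - {"dx":0,"dy":0,"dz":0,"turn":0}

```text
time: 14.03
tool_pos: [0.4706, -0.0654, 0.1644]
tcp_rot: [-3.125, 0.277, -0.002]
wrist_force: [8.5, 9.2, 0.3]
width: 0.208
```

```bash
python3 f.py
```

```text
t 14.03 drum~ 0.044 r 0.0907 Ftan 7.7 Frad 7.2 Fx 6.7 [8.5 9.2 0.3]
```

jog_arm:
  motion:
    - {"dx":0.01,"dy":0.026,"dz":-0.022,"turn":0}
    - {"dx":0.01,"dy":0.026,"dz":-0.022,"turn":0}
    - {"dx":0.01,"dy":0.026,"dz":-0.022,"turn":0}
    - {"dx":0.01,"dy":0.026,"dz":-0.022,"turn":0}
    - {"dx":0.01,"dy":0.026,"dz":-0.022,"turn":0}
    - {"dx":0,"dy":0,"dz":0,"turn":0}
    - {"dx":0,"dy":0,"dz":0,"turn":0}
    - {"dx":0,"dy":0,"dz":0,"turn":0}

```text
time: 14.7
tool_pos: [0.4708, -0.0641, 0.1631]
tcp_rot: [-3.125, 0.277, -0.001]
wrist_force: [7.8, 9.8, -0.1]
width: 0.206
```

```bash
python3 f.py
```

```text
t 14.7 drum~ 0.023 r 0.0907 Ftan 8.2 Frad 7.3 Fx 6.0 [ 7.8  9.8 -0.1]
```

jog_arm:
  motion:
    - {"dx":0.01,"dy":0.026,"dz":-0.022,"turn":0}
    - {"dx":0.01,"dy":0.026,"dz":-0.022,"turn":0}
    - {"dx":0.01,"dy":0.026,"dz":-0.022,"turn":0}
    - {"dx":0.01,"dy":0.026,"dz":-0.022,"turn":0}
    - {"dx":0.01,"dy":0.026,"dz":-0.022,"turn":0}
    - {"dx":0,"dy":0,"dz":0,"turn":0}
    - {"dx":0,"dy":0,"dz":0,"turn":0}
    - {"dx":0,"dy":0,"dz":0,"turn":0}

```text
time: 15.37
tool_pos: [0.471, -0.0635, 0.1626]
tcp_rot: [-3.126, 0.277, -0.0]
wrist_force: [4.3, 8.1, 1.8]
width: 0.203
```

```bash
python3 f.py; python3 drum.py|grep now
```

```text
t 15.37 drum~ 0.014 r 0.0907 Ftan 5.2 Frad 7.3 Fx 2.8 [4.3 8.1 1.8]
now side (1575, 1200, array([-0.016,  0.002,  1.   ]), 'drum', np.float64(-0.002), array([0.1  , 0.094, 0.164]))
now top (3733, 2705, array([-0.002, -0.009,  1.   ]), 'drum', np.float64(0.009), array([0.099, 0.09 , 0.165]))
```

Contact is felt: the load is falling off. I'll go on in small steps.

jog_arm:
  motion:
    - {"dx":0.006,"dy":0.026,"dz":-0.022,"turn":0}
    - {"dx":0.006,"dy":0.026,"dz":-0.022,"turn":0}
    - {"dx":0.006,"dy":0.026,"dz":-0.022,"turn":0}
    - {"dx":0,"dy":0,"dz":0,"turn":0}
    - {"dx":0,"dy":0,"dz":0,"turn":0}
    - {"dx":0,"dy":0,"dz":0,"turn":0}

```text
time: 15.97
tool_pos: [0.471, -0.0634, 0.1625]
tcp_rot: [-3.128, 0.277, 0.0]
wrist_force: [1.8, 4.8, 6.3]
width: 0.208
```

```bash
python3 f.py
```

```text
t 15.97 drum~ 0.013 r 0.0906 Ftan -0.6 Frad 8.1 Fx 0.9 [1.8 4.8 6.3]
```

jog_arm:
  motion:
    - {"dx":0,"dy":0,"dz":0,"turn":0}
    - {"dx":0,"dy":0,"dz":0,"turn":0}
    - {"dx":0,"dy":0,"dz":0,"turn":0}
    - {"dx":0,"dy":0,"dz":0,"turn":0}
    - {"dx":0,"dy":0,"dz":0,"turn":0}
    - {"dx":0,"dy":0,"dz":0,"turn":0}

```text
time: 16.47
tool_pos: [0.471, -0.0634, 0.1625]
tcp_rot: [-3.128, 0.277, 0.0]
wrist_force: [2.5, 5.3, 5.1]
width: 0.204
```

```bash
python3 f.py; python3 pw.py|grep ball; python3 drum.py|grep now
```

```text
t 16.47 drum~ 0.013 r 0.0906 Ftan 0.7 Frad 7.6 Fx 1.5 [2.5 5.3 5.1]
ball surf stand y nan z nan expect [np.float64(-0.1257), np.float64(-0.1386)]
now side (1576, 1188, array([-0.015,  0.003,  1.   ]), 'drum', np.float64(-0.003), array([0.1  , 0.095, 0.164]))
now top (3737, 2692, array([ 0.001, -0.011,  1.   ]), 'drum', np.float64(0.011), array([0.099, 0.09 , 0.165]))
  return _methods._mean(a, axis=axis, dtype=dtype,
  ret = ret.dtype.type(ret / rcount)
```

jog_arm:
  motion:
    - {"dx":0,"dy":0,"dz":0,"turn":0}
    - {"dx":0,"dy":0,"dz":0,"turn":0}
    - {"dx":0,"dy":0,"dz":0,"turn":0}
    - {"dx":0,"dy":0,"dz":0,"turn":0}
    - {"dx":0,"dy":0,"dz":0,"turn":0}
    - {"dx":0,"dy":0,"dz":0,"turn":0}
  fingers: 5.2

```text
time: 17.12
tool_pos: [0.4705, -0.0643, 0.1618]
tcp_rot: [3.129, -0.277, -0.002]
wrist_force: [0.5, 0.2, -0.1]
width: 0.608
```

```bash
python3 f.py; python3 drum.py|grep now
```

```text
t 17.12 drum~ 0.016 r 0.0894 Ftan 0.3 Frad 0.1 Fx 0.4 [ 0.5  0.2 -0.1]
now side (1570, 1187, array([-0.013, -0.   ,  1.   ]), 'drum', np.float64(0.0), array([0.099, 0.095, 0.164]))
now top (3728, 2685, array([ 0.002, -0.015,  1.   ]), 'drum', np.float64(0.015), array([0.099, 0.091, 0.165]))
```

jog_arm:
  motion:
    - {"dx":0,"dy":0,"dz":1.0,"turn":0}
    - {"dx":0,"dy":0,"dz":2.5,"turn":0}
    - {"dx":0,"dy":0,"dz":3.0,"turn":0}
    - {"dx":0,"dy":0,"dz":3.0,"turn":0}
    - {"dx":0,"dy":-1.0,"dz":2.0,"turn":0}
    - {"dx":0.5,"dy":-3.5,"dz":0,"turn":0}
    - {"dx":0.5,"dy":-3.6,"dz":0,"turn":0}
    - {"dx":0.5,"dy":-3.6,"dz":0,"turn":0}
    - {"dx":0.5,"dy":-3.6,"dz":0,"turn":0}
    - {"dx":0.6,"dy":-3.6,"dz":0,"turn":0}
    - {"dx":0.6,"dy":-3.3,"dz":0,"turn":0}
    - {"dx":0,"dy":-0.6,"dz":0,"turn":0}

```text
time: 18.22
tool_pos: [0.5035, -0.2972, 0.2779]
tcp_rot: [3.126, -0.281, 0.002]
wrist_force: [0.1, 0.5, -0.3]
width: 0.605
```

jog_arm:
  motion:
    - {"dx":0,"dy":0,"dz":0,"turn":0}
    - {"dx":0,"dy":0,"dz":0,"turn":0}
    - {"dx":0,"dy":0,"dz":0,"turn":0}

```text
time: 18.47
tool_pos: [0.5029, -0.2911, 0.2775]
tcp_rot: [-3.129, 0.275, 0.0]
wrist_force: [0.8, -0.5, -0.2]
width: 0.61
```

```bash
python3 pw.py; python3 drum.py|grep now
```

```text
time 18.5167 stand -29.8 -156.6 296.5 F [-0.6  0.3  0. ] Ft 0.2
0.6067439515063514
[[296.1 157.6]]
[[296.8 158.7]]
................................
................................
................................
................................
................................
................................
................................
................................
...............##...............
.............######.............
............########............
...........##########...........
...........##########...........
...........##########...........
...........##########...........
............#..#####............
............#######.............
..............###...............
..............##................
..............##................
.............###................
.............###................
...####.#...####................
...#############................
....################............
#......#############............
ball surf stand y -0.142 z 0.1805 expect [np.float64(-0.1257), np.float64(-0.1386)]
now side (1575, 1198, array([-0.014,  0.002,  1.   ]), 'drum', np.float64(-0.002), array([0.1  , 0.094, 0.164]))
now top (3735, 2697, array([-0.001, -0.005,  1.   ]), 'drum', np.float64(0.005), array([0.099, 0.089, 0.165]))
```

jog_arm:
  motion:
    - {"dx":0,"dy":0,"dz":-2.0,"turn":0}
    - {"dx":0,"dy":0,"dz":-2.5,"turn":0}
    - {"dx":0,"dy":0,"dz":-2.5,"turn":0}
    - {"dx":0,"dy":0,"dz":-2.0,"turn":0}
    - {"dx":0,"dy":0,"dz":-1.5,"turn":0}
    - {"dx":0,"dy":0,"dz":-0.9,"turn":0}
    - {"dx":0,"dy":0,"dz":0,"turn":0}
    - {"dx":0,"dy":0,"dz":0,"turn":0}

```text
time: 19.28
tool_pos: [0.5031, -0.2917, 0.1634]
tcp_rot: [-3.129, 0.275, 0.0]
wrist_force: [0.2, -0.3, 1.1]
width: 0.609
```

jog_arm:
  motion:
    - {"dx":0.18,"dy":0.98,"dz":0.1,"turn":0}
    - {"dx":0.18,"dy":0.98,"dz":0.1,"turn":0}
    - {"dx":0.18,"dy":0.98,"dz":0.2,"turn":0}
    - {"dx":0.18,"dy":0.98,"dz":0.2,"turn":0}
    - {"dx":0.18,"dy":0.98,"dz":0.2,"turn":0}
    - {"dx":0.18,"dy":0.98,"dz":0.1,"turn":0}
    - {"dx":0.18,"dy":0.98,"dz":0,"turn":0}
    - {"dx":0.18,"dy":0.98,"dz":0,"turn":0}
    - {"dx":0.05,"dy":0.3,"dz":0,"turn":0}
    - {"dx":0,"dy":0,"dz":0,"turn":0}
    - {"dx":0,"dy":0,"dz":0,"turn":0}
    - {"dx":0,"dy":0,"dz":0,"turn":0}

```text
time: 20.28
tool_pos: [0.5177, -0.2107, 0.1718]
tcp_rot: [-3.129, 0.276, 0.001]
wrist_force: [0.8, 0.1, -0.9]
width: 0.606
```

jog_arm:
  motion:
    - {"dx":0,"dy":0,"dz":1.0,"turn":0}
    - {"dx":0,"dy":0,"dz":2.5,"turn":0}
    - {"dx":0,"dy":0,"dz":3.0,"turn":0}
    - {"dx":0,"dy":0,"dz":3.0,"turn":0}
    - {"dx":0,"dy":0,"dz":1.5,"turn":0}
    - {"dx":-0.5,"dy":-2.0,"dz":0,"turn":0}
    - {"dx":-1.0,"dy":-3.0,"dz":0,"turn":0}
    - {"dx":-1.0,"dy":-3.0,"dz":0,"turn":0}
    - {"dx":-1.0,"dy":-3.0,"dz":0,"turn":0}
    - {"dx":-1.0,"dy":-3.0,"dz":0,"turn":0}
    - {"dx":-1.0,"dy":-3.0,"dz":0,"turn":0}
    - {"dx":-1.0,"dy":-3.0,"dz":0,"turn":0}

```text
time: 21.28
tool_pos: [0.452, -0.4128, 0.2832]
tcp_rot: [3.129, -0.278, 0.001]
wrist_force: [0.4, -0.8, -1.1]
width: 0.612
```

jog_arm:
  motion:
    - {"dx":-1.5,"dy":-3.3,"dz":0,"turn":0}
    - {"dx":-1.5,"dy":-3.3,"dz":0,"turn":0}
    - {"dx":-1.5,"dy":-3.3,"dz":0,"turn":0}
    - {"dx":-1.5,"dy":-3.3,"dz":0,"turn":0}
    - {"dx":-1.0,"dy":-3.0,"dz":0,"turn":0}
    - {"dx":0,"dy":0,"dz":0,"turn":0}
    - {"dx":0,"dy":0,"dz":0,"turn":0}
    - {"dx":0,"dy":0,"dz":0,"turn":0}

```text
time: 21.95
tool_pos: [0.3826, -0.5728, 0.2824]
tcp_rot: [-3.128, 0.278, -0.0]
wrist_force: [0.9, 0.8, 0.4]
width: 0.612
```

```bash
python3 pw.py 2>/dev/null| grep -v "#"; python3 drum.py|grep now
python3 - <<'E'
from h import *
c=cam("side"); a=cv2.resize(c[0][130:220,235:335,::-1],(500,450),interpolation=3)
e=cam("top"); b=cv2.resize(e[0][150:260,250:375,::-1],(511,450),interpolation=3)
cv2.imwrite("pics/end.png",cv2.resize(np.hstack([a,b]),(800,360)))
E
```

```text
time 22.0 stand -98.0 -454.6 301.5 F [ 0.8  0.7 -0.1] Ft 0.8
0.6116283033602717
[[296.1 157.6]]
[[296.8 158.7]]
................................
................................
................................
................................
................................
................................
................................
................................
................................
................................
................................
................................
................................
................................
................................
ball surf stand y -0.0723 z 0.2057 expect [np.float64(-0.1257), np.float64(-0.1386)]
now side (1585, 1196, array([-0.012, -0.003,  1.   ]), 'drum', np.float64(0.003), array([0.099, 0.094, 0.164]))
now top (3745, 2698, array([ 0.   , -0.009,  1.   ]), 'drum', np.float64(0.009), array([0.099, 0.09 , 0.165]))
```

View pics/end.png

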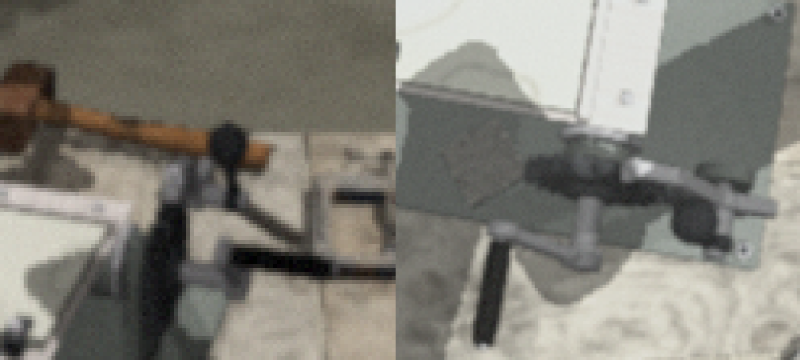

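The ball is back on the left: side half (228,140), top half (690,220). I'll compare it with the initial pictures to verify that the pawl dropped fully, and check the bystanders.

Run:
```python
from h import *
for n,(u,v) in dict(side=(292,166),top=(341,217)).items():
    c=cam(n); A=cv2.imread(f"pics/{n}0.png",0); B=cv2.cvtColor(c[0],cv2.COLOR_RGB2GRAY)
    P0=np.load(n+"0.npy"); P1=pts(c)
    for nm,I,P in(("t0",A,P0),("now",B,P1)):
        k=np.s_[v-12:v+13,u-12:u+13]
        m=(abs(P[k][...,2]-.2)<.016)&(I[k]<75)
        ys,xs=np.nonzero(m); print(n,nm,m.sum(),xs.mean().round(2)+u-12,ys.mean().round(2)+v-12,P[k][m].mean(0).round(4))
    r=cv2.matchTemplate
    # pawl/ball patch & bystander shift
    B3=cv2.absdiff(A,B); 
    d=(cv2.blur(B3,(5,5))>25).astype(np.uint8); nn,l,s,ce=cv2.connectedComponentsWithStats(d)
    print([s[i].tolist() for i in range(1,nn) if s[i,4]>25])
```

```text
side t0 117 294.67 168.72 [ 0.5079 -0.1746  0.2009]
side now 85 291.71 165.22 [ 0.5176 -0.1995  0.1978]
[[326, 0, 108, 54, 2542], [432, 0, 52, 13, 491], [326, 46, 22, 51, 520], [474, 54, 5, 22, 82], [349, 59, 24, 46, 686], [429, 123, 5, 10, 37], [468, 133, 5, 12, 52], [411, 144, 62, 99, 1491], [238, 147, 9, 5, 34], [203, 154, 74, 77, 2986], [247, 154, 6, 5, 26], [273, 162, 13, 4, 33], [295, 171, 29, 10, 219], [288, 184, 29, 17, 286], [523, 198, 11, 11, 66], [279, 201, 28, 34, 304], [174, 216, 49, 43, 1016], [156, 238, 11, 9, 69], [279, 239, 78, 24, 472], [233, 245, 104, 35, 761]]
top t0 92 340.71 216.93 [ 0.5147 -0.2036  0.1996]
top now 159 342.09 216.69 [ 0.5147 -0.2064  0.2025]
[[280, 89, 14, 11, 112], [224, 103, 216, 183, 8743], [437, 114, 11, 15, 106], [436, 132, 36, 84, 871], [431, 164, 8, 8, 40], [354, 173, 82, 53, 2317], [318, 200, 23, 8, 128], [347, 200, 11, 5, 47], [293, 215, 51, 48, 823], [253, 221, 41, 87, 963], [458, 235, 9, 22, 129], [516, 251, 44, 28, 884], [436, 290, 124, 130, 7198], [205, 297, 8, 11, 42], [213, 341, 10, 10, 73], [220, 371, 7, 7, 31], [216, 373, 38, 26, 567], [290, 373, 7, 18, 85], [189, 381, 32, 39, 427], [273, 387, 60, 33, 886], [172, 390, 26, 30, 278], [257, 395, 9, 7, 44], [249, 400, 39, 20, 439]]
```

Run:
```python
from h import *
o=np.array([.560,-.142,0]);ux=np.array([.984,-.177,0]);uy=np.array([.177,.984,0])
for n,(u,v) in dict(side=(292,166),top=(341,217)).items():
    c=cam(n); A=cv2.imread(f"pics/{n}0.png",0); B=cv2.cvtColor(c[0],cv2.COLOR_RGB2GRAY)
    for p in(0,.06,.12,.18,.24):
        a=-.4+p; print(n,p,proj(c,o-.03*ux+(-.098-.072*np.sin(a))*uy+[0,0,.124+.072*np.cos(a)]).round(1))
    S=np.s_[v-14:v+15,u-14:u+15]
    for I in(A,B): print("circles",[(x+u-14).round(1).tolist()+[(y+v-14).round(1).tolist(),r.round(1).tolist()] if 0 else ((x/4+u-14).round(1).item(),(y/4+v-14).round(1).item(),(r/4).round(1).item()) for x,y,r in (cv2.HoughCircles(cv2.resize(I[S],None,fx=4,fy=4,interpolation=3),cv2.HOUGH_GRADIENT,1,20,param1=80,param2=12,minRadius=18,maxRadius=44)[0][:3])])
    w=np.hstack([cv2.resize(I[v-30:v+30,u-40:u+40],(400,300),interpolation=3) for I in(A,B)]); cv2.imwrite(f"pics/cmp_{n}.png",w)
cv2.imwrite("pics/cmp.png",np.vstack([cv2.imread("pics/cmp_side.png"),cv2.imread("pics/cmp_top.png")]))
```

```text
side 0 [[291.6 166.3]]
side 0.06 [[291.9 165.2]]
side 0.12 [[292.2 164.2]]
side 0.18 [[292.5 163.2]]
side 0.24 [[292.8 162.4]]
circles [(293.3999938964844, 169.39999389648438, 8.600000381469727), (287.3999938964844, 171.39999389648438, 8.600000381469727), (291.6000061035156, 178.60000610351562, 10.800000190734863)]
circles [(294.3999938964844, 171.39999389648438, 9.800000190734863), (296.3999938964844, 165.39999389648438, 8.600000381469727), (287.3999938964844, 167.39999389648438, 9.399999618530273)]
top 0 [[340.9 216.2]]
top 0.06 [[342.8 216.3]]
top 0.12 [[344.6 216.5]]
top 0.18 [[346.5 216.7]]
top 0.24 [[348.4 216.9]]
circles [(344.3999938964844, 215.60000610351562, 10.800000190734863), (339.6000061035156, 212.39999389648438, 8.600000381469727), (338.3999938964844, 218.39999389648438, 10.600000381469727)]
circles [(344.3999938964844, 215.60000610351562, 10.800000190734863), (340.3999938964844, 219.39999389648438, 10.600000381469727), (346.3999938964844, 224.39999389648438, 6.699999809265137)]
```

View pics/cmp.png

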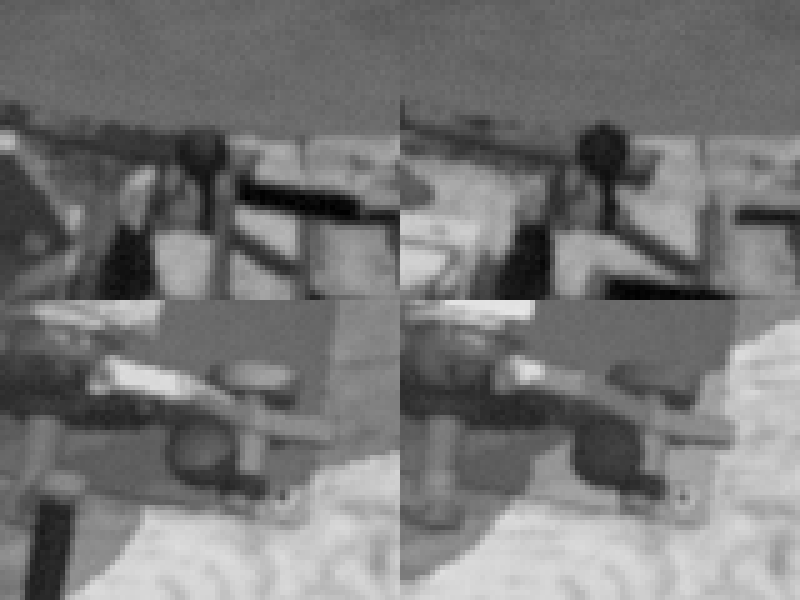

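Ball shift from the start is about 1.2 px in the top view and under 1 px in the side view. That puts the pawl about 0.04 rad from its first seating, so it is in the wheel. I'll hand in.

```bash
python3 -c "
from h import *
print(bot.finish_job())"
```

```text
the job is handed in; nothing more can be done
None
```

I've handed the job in at about 22 s of robot time, with every step carried out; no verdict is reported, so the readings below are my own checks.

**What I did**
- I pushed the weight over to the right and gripped the crank.
- I eased the table up by about 0.1 rad, which freed the pawl.
- I let the table down along its arc in small steps until the load came off the crank. The force along the crank's path fell from 8 N to about 0, at a drum angle of about 0.01.
- I held it there, let go, then pushed the weight back to the left and moved the arm well clear.

**Last checks**
- **Table:** the drum reads about 0.003 rad (side view) and 0.009 rad (top view), unchanged since I let go.
- **Weight and pawl:** the ball is back at its left position. The pawl sits about 0.04 rad further out than at the start, estimated from a 1 px shift of the ball.
- **Crank release:** the wrist force was about zero after I opened the fingers.

**Not settled**
- **Pawl clear at the rest:** my ball check failed at that moment, most likely because the hand blocked the view. The ball was still in the pawl-out position just after release.
- **Bystanders:** I did not measure them one by one. A comparison with the starting pictures was muddied by moving shadows, but the hand stayed well above them.

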